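Clear the filter slide and bring its carriage into the ball detent

ROBOT

A 6-joint arm with a two-finger parallel gripper is mounted at the origin on the work surface. World frame = base frame: x ahead of the robot, y to its left, z up, the work surface at z = 0. Lengths are in m, angles in degrees, forces in N, time in s.
With the tool pointing down it reaches from about 0.3 to 0.75 m from the base axis. Payload 8.5 kg.
Tool frame: the origin (TCP) lies on the mounting face of the last link; the fingertips stand 173 mm ahead of it and the grasp point (between the pads) lies 155 mm ahead of it (env.tips_ahead is the distance from the TCP to the fingertips, in m); x points along the fingers, z is the direction in which the jaws open and shut, and the axes are right-handed (so a half turn about x gives the same grasp; the last joint's range is limited). The gripper opens to 85 mm and grips with 20 to 120 N. Pads are 22 mm wide; open, the fingers measure 114 mm over their backs; the gripper's body (76 mm by 85 mm) begins 54 mm behind the grasp point. The pads swing forward as they close: fully open they stand 13 mm farther back than shut.
Start: joints at [-79.716, 21.807, 74.336, -0, 83.858, -12.336], TCP at [0.212, -0.508, 0.405] pointing down, gripper open.
Joint ranges: [-178.18, 178.18], [-50.72, 133.34], [12.68, 142.11], [-81.47, 261.47], [9.98, 163.14], [-165.26, 165.26]. Speed limits (degrees/s): [136.94, 136.94, 180, 180, 180, 180].

INTERFACE

Orientations are given as a 3x3 rotation matrix whose columns are the frame's x, y, z axes.
In Python, from rig import env, optics gives the robot as it stands.
- The arm moves only by the shell command python3 -m inch 'ROWS' [FORCE]. ROWS is JSON, a list of rows, each a list of 3 entries, a list of its own where there are three numbers: the closure, from -1 (fully open) to 1 (shut), then the shift along the tool's x, y, z in units of 30 mm (1.0 is 30 mm), then the turn about the tool's x in units of 5 degrees (1.0 is 5 degrees). In form: [[hand, [x, y, z], yaw], ...]. A call has exactly 8 rows; each row shifts and turns the commanded pose from where the row before left it, along the tool's axes as they then stand; what a row does not reach is not made up. A row lasts 1/12 s, in which the tool goes at most 41.7 mm and 7.16 degrees, less where a joint would pass 70% of its speed; a pose out of reach is approached as far as the arm can. A call is refused whole if a number of a shift passes 1 or a number of a turn 1, either way. A call with a gripper value outside its range is refused whole. The fingers move at their own pace and stop on an object; FORCE is the grip in N (left out, the last holds). Time passes only in rows, so rows that do not move let the fingers close, or fill a call up. It gives the time, the measured TCP pose, the force and the opening at its end, in the units of the state.
- env.observe(): the state, without advancing time (a new reading comes with each control period).
- optics.get_image(name): name is "scene" or "side" or "wrist"; returns the picture (384x512x3 uint8, red, green, blue); there is no depth.
- optics.camera_params(name): a dict with "fx", "fy", "cx", "cy" (pixels), "k1" (the pictures are not rectified: a ray, as slopes to the right and down, at radius r is drawn at 1 + k1 r^2 times it, then the intrinsics apply), "xyz" and "rotation" of the camera in the world. Camera axes: x right, y down, z forward; pixel columns grow to the right and rows downward; lengths in m; the calibration is good to about 2 mm. A picture is of the moment at which its call begins: read the wrist's pose just before it. camera_params takes no time and is no camera call; for the wrist camera it gives the pose at the moment of the call.
- env.close_job(): hands the job in, once; it reports no verdict.
The state is a dict: "time_s": time; "q": joint angles; "qvel": joint speeds; "joint_efforts": joint torques, N m; "position": TCP position; "tool_rot": TCP orientation; "ft_force": force on the tool from outside, world axes, zero at the start; "wrist_torque": the same for the moment, N m; "grip_width": finger opening in m.
Only numpy, scipy, OpenCV 4.12 (cv2) and the standard library are available. Lean on these libraries where they do the work, as an engineer would, in place of code of your own. Each camera call takes 0.05 s, during which the arm holds its last target.

TASK

A small amber reagent bottle has been left standing on the plate of the filter slide, in the way of the carriage: first stand it upright in the low open tray, keeping it upright all the way and not shifting the carriage meanwhile. Then take the carriage by its handle and slide it along the rail until its spring ball drops into the notch, and finish there, still gripping the handle firmly with the ball seated; do not let go at the end. Leave the other things on the bench where they are.

Things in the scene. Friction and masses are not known exactly. Their poses are not given: they have to be found in the camera images.
- rail: Fixed filter slide: grey plate 130 x 330 x 12 mm on the bench with two steel rails along its y axis (7 mm wide, at x = +-28.5 mm, tops 22 mm above the bench). Origin under the plate's centre at bench level; z up, y along the rails. The carriage starts near the -y end and slides towards +y.
- notch_zone (a point): Fixed point on the rail at x = 46, y = 52.5, z = 20 mm. An aluminium index strip, 14 mm wide, top 20 mm above the bench, runs through it along the rail's y. The strip has one notch, a gap 10 mm wide across it with rounded edges, visible from above, else it is smooth. It is clamped elsewhere each time: the notch's middle lies within 25 mm of this point along y, either way.
- carriage: Carriage on the rails, about 0.3 kg, friction about 1.2 N. Aluminium deck 96 (x) by 44 mm (y), top 36 mm above the bench. Handle in the middle; plunger sleeve r 10 mm with cap up to 71 mm high at x = 46 mm; filter frame 60 mm high at x = -34 mm. Axes as the rail; origin at bench level below the handle, at rail x = 0, y = -90 to -60 mm at the start, at most +95.
- handle (a point): Middle of the grip of the carriage's black upright handle, 66 mm above the bench. The handle is 24 (x) by 16 mm (y), from 36 to 84 mm above the bench. Pinch it from above across its 16 mm, fingers on its +-y faces, where nothing stands beside it. When the ball sits in the notch, handle and notch have the same y on the rail.
- plunger (a joint): How far the carriage's spring ball has dropped, in m: about 0.0005 on the strip's flat top, 0.0048 seated in the notch, 0.0037 when 1 mm off its middle, 0.0027 at 2 mm, 0.0021 at 3 mm, 0.0015 at 4 mm, 0.0005 from 9 mm off. Spring about 4 N. A carriage let loose is pulled to the middle from about 3 mm away; getting out of the seat takes about 5 N along the rail.
- ball (a point): Centre of the carriage's spring ball (radius 8 mm), at carriage x = 46, y = 0 mm; about 27.5 mm above the bench while it rides on the strip, 4 mm lower when seated in the notch.
- bottle: Amber reagent bottle with black cap standing on the slide's plate between the rails, in the carriage's path: body 40 mm in diameter up to 60 mm, then shoulder and a 27 mm cap, 90 mm high in all, about 0.12 kg. Origin at the centre of its underside (12 mm above the bench at the start), z along its axis.
- tray: Fixed low open white tray, 120 x 120 mm outside, walls 4 mm thick and 20 mm high. Origin under its centre at bench level. To the left or to the right of the slide.
- tray_in (a point): Centre of the tray's inner floor, 4 mm above the bench; axes as the tray.
- spare_bottle: A second, equal amber bottle standing on the bare bench; leave it alone. Origin at the centre of its underside.
- rack: White test-tube rack 70 x 110 mm, with capped tubes up to 116 mm high; leave it alone. On the other side of the slide than the tray. Origin under its centre.
- flask: Glass conical flask, 86 mm wide, 130 mm high, beyond the slide; leave it alone. Origin under its centre.
- wash_bottle: White wash bottle, 64 mm wide, 200 mm high, beyond the slide; leave it alone. Origin under its centre.
- jar: White jar, 60 mm wide, 95 mm high; leave it alone. Origin under its centre.
- pipette: Pipette lying on the bench between the robot and the slide, about 240 mm long and 22 mm thick; leave it alone. Origin below its middle.
- tip_box: Blue box of pipette tips, 85 x 120 x 63 mm; leave it alone. Origin under its centre.
Mind the look-alikes: they are no part of the job. Several things have the shape of the tray; the one meant has the colours described above.

How it is judged (in metres and radians):
On the way:
1. the bottle stands upright on the tray's floor, let go, while the carriage is still where it started (within 10 mm) (x of bottle in the frame of tray_in between -0.045 and 0.045 m and y of bottle in the frame of tray_in between -0.045 and 0.045 m and z of bottle in the frame of tray_in below 0.006 m and angle between bottle's own z axis and vertical below 0.1 rad and contact force between the fingers and bottle below 0.1 N and distance of carriage from where it was at the start of the episode below 0.01 m), for 0.2 s.
At the end, for the whole second after the job is handed in: The ball has dropped into the notch (plunger reading above 2.4 mm), that is, the handle within about 2.5 mm of the notch's middle, the carriage is still, the fingers grip it with more than 8 N, and the bottle stands upright (within 0.1 rad), untouched and at rest on the tray's floor (value of joint plunger above 0.0024 m and contact force between the fingers and carriage above 8 N and linear speed of carriage below 0.01 m/s and x of bottle in the frame of tray_in between -0.045 and 0.045 m and y of bottle in the frame of tray_in between -0.045 and 0.045 m and z of bottle in the frame of tray_in below 0.006 m and angle between bottle's own z axis and vertical below 0.1 rad and linear speed of bottle below 0.02 m/s and contact force between the arm and bottle below 0.1 N); the arm keeps its last pose, push and grip.
It fails at once if the bottle is tipped (more than 0.6 rad) (angle between bottle's own z axis and vertical above 0.6 rad).
It fails at once if another thing on the bench is shifted by more than 30 mm (distance of any of spare_bottle, rack, flask, wash_bottle, jar, pipette, tip_box from where it was at the start of the episode above 0.03 m).
It also fails if it takes over 61 s, if anything falls off the work surface, if the arm or the gripper's body presses on something with over 40 N, if the wrist force passes 120 N, or if a joint passes its speed limit or range.

## Working session

There is one attempt and no reset: what is moved stays moved. The work goes in short steps, Python scripts to look and compute and a shell command to move; the robot and the scene stay as the last step left them, time stands still between calls to the robot, and variables do not carry over. Pictures are saved under pics/ and viewed, and the job is handed in when it is done.

```bash
ls; mkdir -p pics; python3 - <<'E'
from rig import env, optics
import cv2, numpy as np
s=env.observe(); print({k:np.round(v,3).tolist() for k,v in s.items()})
for n in ["scene","side","wrist"]:
    p=optics.camera_params(n); print(n,{k:np.round(v,4).tolist() for k,v in p.items()})
    cv2.imwrite(f"pics/{n}0.png",cv2.cvtColor(optics.get_image(n),cv2.COLOR_RGB2BGR))
E
```

```text
pics
{'time_s': 0.0, 'q': [-79.716, 21.843, 74.385, -0.0, 83.858, -12.335], 'qvel': [0.023, 0.097, 0.056, 0.048, -0.066, 0.001], 'joint_efforts': [0.001, -44.846, -23.128, -0.0, 0.005, 0.0], 'position': [0.212, -0.508, 0.404], 'tool_rot': [[-0.0, 0.923, 0.385], [0.001, 0.385, -0.923], [-1.0, 0.0, -0.001]], 'ft_force': [-0.158, -0.464, 0.149], 'wrist_torque': [-0.002, 0.032, -0.005], 'grip_width': 0.085}
scene {'fx': 444.839, 'fy': 444.839, 'cx': 258.5102, 'cy': 185.0651, 'k1': -0.1649, 'xyz': [1.2151, 0.0776, 1.2438], 'rotation': [[-0.1341, 0.8582, -0.4955], [0.9909, 0.1206, -0.0592], [0.009, -0.499, -0.8666]]}
side {'fx': 384.3781, 'fy': 384.3781, 'cx': 259.7782, 'cy': 186.2191, 'k1': -0.0233, 'xyz': [0.152, 0.7262, 0.6214], 'rotation': [[-0.8925, -0.2219, 0.3927], [-0.4504, 0.4861, -0.7489], [-0.0247, -0.8452, -0.5338]]}
wrist {'fx': 291.9075, 'fy': 291.9075, 'cx': 254.7969, 'cy': 197.2791, 'k1': -0.0761, 'xyz': [0.278, -0.4786, 0.374], 'rotation': [[0.3844, -0.8858, -0.2601], [-0.9231, -0.3694, -0.1066], [-0.0017, 0.2811, -0.9597]]}
```

View pics/scene0.png

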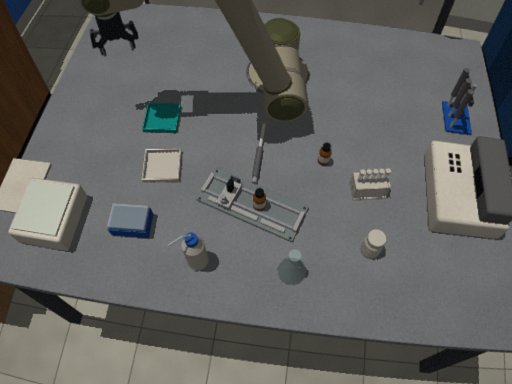

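View pics/side0.png

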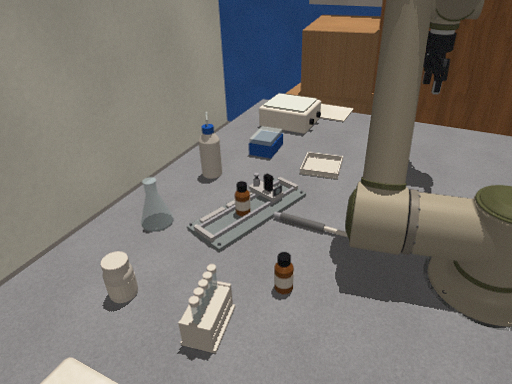

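View pics/wrist0.png

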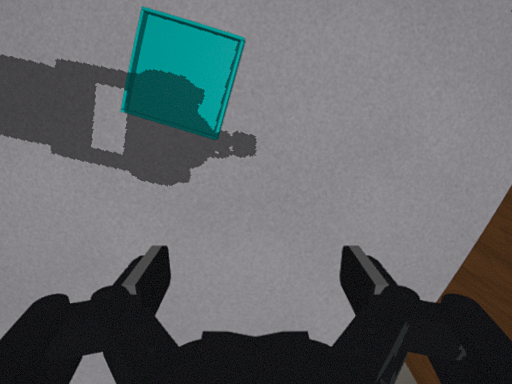

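In the scene view there are two tray shapes: white at (162,166) and teal at (162,118). The white one is meant. There are two amber bottles: (259,199) on the slide plate, which is the one to move, and (325,153) on the bare bench, which is the spare. I'll confirm this in a crop and take a first measurement.

```bash
cat > h.py <<'E'
import numpy as np, cv2
from rig import env, optics
def KD(p):
    return np.array([[p["fx"],0,p["cx"]],[0,p["fy"],p["cy"]],[0,0,1]]),np.array([p["k1"],0,0,0,0.])
def ray(p,u,v):
    K,D=KD(p); n=cv2.undistortPoints(np.array([[[u,v]]],float),K,D)[0,0]
    d=np.array(p["rotation"])@np.array([n[0],n[1],1]); return np.array(p["xyz"]),d/np.linalg.norm(d)
def onz(p,u,v,z):
    o,d=ray(p,u,v); return o+d*(z-o[2])/d[2]
def tri(obs):
    A=np.zeros((3,3));b=np.zeros(3);L=[]
    for p,u,v in obs:
        o,d=ray(p,u,v);M=np.eye(3)-np.outer(d,d);A+=M;b+=M@o;L.append((o,d))
    x=np.linalg.solve(A,b); return x,[np.linalg.norm(np.cross(x-o,d)) for o,d in L]
def proj(p,X):
    K,D=KD(p);R=np.array(p["rotation"]).T
    return cv2.projectPoints(np.array([X],float),cv2.Rodrigues(R)[0],-R@np.array(p["xyz"]),K,D)[0][0,0]
def crop(f,out,x0,x1,y0,y1,s):
    cv2.imwrite(out,cv2.resize(cv2.imread(f)[y0:y1,x0:x1],None,fx=s,fy=s,interpolation=cv2.INTER_CUBIC))
E
python3 - <<'E'
from h import *
crop("pics/scene0.png","pics/c1.png",130,330,100,250,4)
crop("pics/side0.png","pics/c2.png",180,350,140,250,4.5)
E
```

```text
(no output)
```

View pics/c1.png

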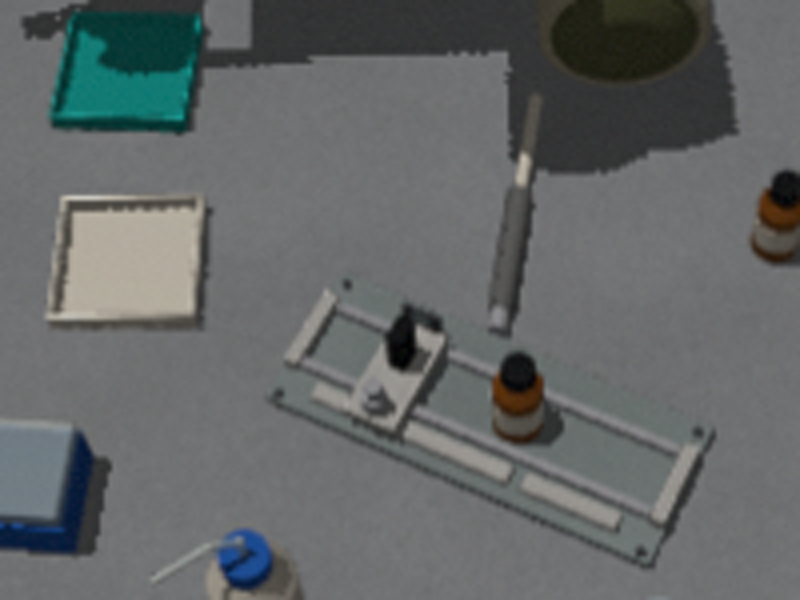

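View pics/c2.png

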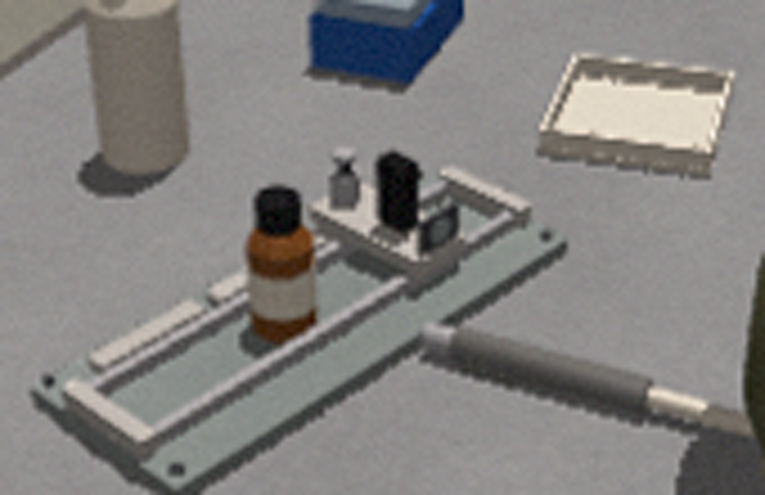

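The crops confirm both. The white tray is at scene (162,166), the teal one is the decoy, and the bottle to move stands between the rails at (259,199). The gap in the index strip is at scene about (259,219).

```bash
python3 - <<'E'
from h import *
S=optics.camera_params("scene"); D=optics.camera_params("side")
c=lambda u,v:(130+u/4,100+v/4); e=lambda u,v:(180+u/4.5,140+v/4.5)
r=lambda x:np.round(x,4)
print("screws",[r(onz(S,*c(*q),.012))[:2] for q in [(347,285),(278,395),(698,432),(641,552)]])
print("screws side",[r(onz(D,*e(*q),.012))[:2] for q in [(546,236),(178,470),(48,382)]])
# bottle cap top centre
print("cap", tri([(S,*c(519,366)),(D,*e(278,194))]))
print("label mid axis", tri([(S,*c(516,425)),(D,*e(283,296))]))
print("handle top", tri([(S,*c(404,320)),(D,*e(398,160))]))
print("tray rim corners scene z=.02",[r(onz(S,*c(*q),.02))[:2] for q in [(60,198),(205,196),(203,322),(48,322)]])
print("tray side",[r(onz(D,*e(*q),.02))[:2] for q in [(577,57),(734,75),(713,165),(541,146)]])
print("tray tri", [r(tri([(S,*c(*a)),(D,*e(*b))])[0]) for a,b in [((60,198),(734,75)),((205,196),(713,165)),((203,322),(541,146)),((48,322),(577,57))]])
print("notch",r(onz(S,*c(516,480),.02)), r(onz(D,*e(206,301),.02)))
print("spare",tri([(S,*c(787,185)),(D,284,258)]))
E
```

```text
screws [array([ 0.4782, -0.1481]), array([ 0.5857, -0.1836]), array([0.5724, 0.1463]), array([0.6791, 0.1124])]
screws side [array([ 0.476 , -0.1485]), array([0.5702, 0.1458]), array([0.6786, 0.1125])]
cap (array([0.58273194, 0.00551773, 0.10261339]), [np.float64(0.001014567011532339), np.float64(0.0010145670115324315)])
label mid axis (array([0.58894382, 0.00270705, 0.02566025]), [np.float64(0.004712447326749853), np.float64(0.0047124473267497625)])
handle top (array([ 0.54839123, -0.08519332,  0.08601407]), [np.float64(0.001454420913406216), np.float64(0.0014544209134061685)])
tray rim corners scene z=.02 [array([ 0.4317, -0.4023]), array([ 0.4133, -0.2806]), array([ 0.5332, -0.255 ]), array([ 0.5507, -0.38  ])]
tray side [array([ 0.5409, -0.3752]), array([ 0.426 , -0.3952]), array([ 0.4021, -0.2647]), array([ 0.5164, -0.2407])]
tray tri [array([ 0.4283, -0.4043,  0.015 ]), array([ 0.4065, -0.2835,  0.009 ]), array([ 0.5247, -0.2595,  0.0071]), array([ 0.5455, -0.3838,  0.0137])]
notch [0.6365 0.012  0.02  ] [0.6311 0.0146 0.02  ]
spare (array([0.38032403, 0.19479952, 0.08458516]), [np.float64(2.8899858925672332e-05), np.float64(2.889985892563523e-05)])
```

```bash
python3 -m inch '[[-1,[0,0,0],1],[-1,[0,0,0],1],[-1,[0,0,0],1],[-1,[0,0,0],1],[-1,[0,0,0],1],[-1,[0,0,0],1],[-1,[0,0,0],1],[-1,[0,0,0],1]]' 30; python3 - <<'E'
from h import *
s=env.observe(); R=np.array(s["tool_rot"]); p=np.array(s["position"]);print(R.round(3),s["q"])
S=optics.camera_params("scene")
print("wash",onz(S,197,266,.0),onz(S,192,240,.2),"flask",onz(S,292,275,0))
for t in [(0.583,0.0045,.405),(0.52,0.0245,.405)]:
    print(R.T@(np.array(t)-p)/.03)
E
```

```text
time_s: 0.82
position: [0.2115, -0.5077, 0.4044]
tool_rot: [[-0.0, 0.953, -0.303], [0.001, -0.303, -0.953], [-1.0, -0.0, -0.001]]
ft_force: [-0.9, 0.3, -0.3]
grip_width: 0.0851
[[-0.     0.953 -0.303]
 [ 0.001 -0.303 -0.953]
 [-1.    -0.    -0.001]] [-7.97163565e+01  2.18227357e+01  7.43585406e+01 -1.28207551e-03
  8.38592473e+01  2.79141518e+01]
wash [ 0.80111062 -0.14960583  0.        ] [ 0.80121117 -0.13933031  0.2       ] flask [0.7897761  0.12980009 0.        ]
[-8.78211396e-03  6.63017899e+00 -2.00206049e+01]
[-8.00970023e-03  4.42689885e+00 -2.00199205e+01]
```

```bash
python3 -m inch '[[-1,[0,0.4,-1],0],[-1,[0,0.4,-1],0],[-1,[0,0.4,-1],0],[-1,[0,0.4,-1],0],[-1,[0,0.4,-1],0],[-1,[0,0.4,-1],0],[-1,[0,0.4,-1],0],[-1,[0,0.4,-1],0]]'; python3 - <<'E'
from h import *
import json
p=optics.camera_params("wrist");im=optics.get_image("wrist")
json.dump({k:np.array(v).tolist() for k,v in p.items()},open("w1.json","w"))
cv2.imwrite("pics/w1.png",cv2.cvtColor(im,cv2.COLOR_RGB2BGR))
E
python3 -m inch '[[-1,[0,0.4,-1],0],[-1,[0,0.4,-1],0],[-1,[0,0.4,-1],0],[-1,[0,0.4,-1],0],[-1,[0,0.4,-1],0],[-1,[0,0.4,-1],0],[-1,[0,0.4,-1],0],[-1,[0,0.4,-1],0]]'
python3 -m inch '[[-1,[0,0.1,-1],0],[-1,[0,0.1,-1],0],[-1,[0,0.1,-1],0],[-1,[0,0.1,-0.5],0],[-1,[0,0,-0.3],0],[-1,[0,0,0],0],[-1,[0,0,0],0],[-1,[0,0,0],0]]'
python3 - <<'E'
from h import *
import json
p=optics.camera_params("wrist");im=optics.get_image("wrist")
json.dump({k:np.array(v).tolist() for k,v in p.items()},open("w2.json","w"))
cv2.imwrite("pics/w2.png",cv2.cvtColor(im,cv2.COLOR_RGB2BGR))
E
```

```text
time_s: 1.48
position: [0.3755, -0.3059, 0.4046]
tool_rot: [[-0.0, 0.954, -0.299], [0.0, -0.299, -0.954], [-1.0, -0.0, -0.0]]
ft_force: [0.4, -0.6, -0.5]
grip_width: 0.0855
time_s: 2.2
position: [0.5389, -0.1055, 0.4046]
tool_rot: [[-0.0, 0.954, -0.299], [0.0, -0.299, -0.954], [-1.0, -0.0, -0.0]]
ft_force: [0.7, -1.0, 0.4]
grip_width: 0.0851
time_s: 2.87
position: [0.5834, -0.0027, 0.4047]
tool_rot: [[-0.0, 0.954, -0.3], [-0.0, -0.3, -0.954], [-1.0, -0.0, 0.0]]
ft_force: [-0.1, -0.4, -0.1]
grip_width: 0.0854
```

View pics/w1.png

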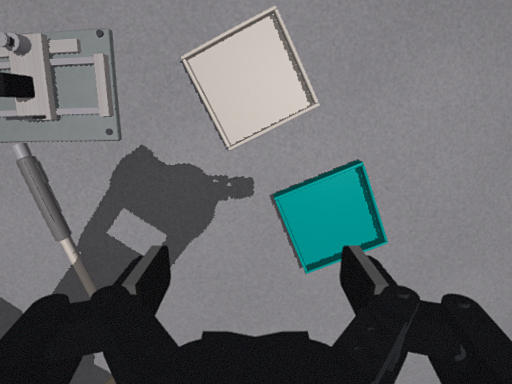

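View pics/w2.png

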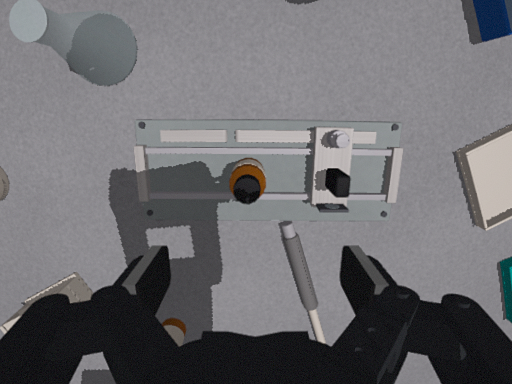

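w1 shows the white tray with rim corners at (277,8), (319,104), (230,149) and (181,60). w2 shows the rail with its notch gap at about (231,136), the bottle cap at (247,189) and the handle at (338,183). I'll enlarge it for accurate pixels.

```bash
python3 - <<'E'
from h import *
crop("pics/w2.png","pics/c3.png",130,410,110,225,2.85)
crop("pics/w2.png","pics/c4.png",200,360,115,215,5)
crop("pics/w1.png","pics/c5.png",170,330,0,160,3.75)
E
```

```text
(no output)
```

View pics/c3.png

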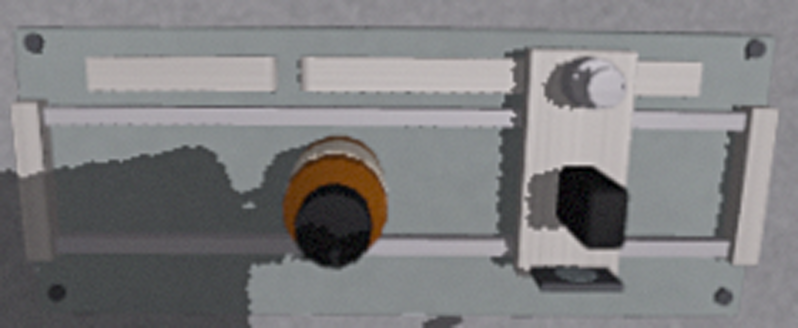

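View pics/c4.png

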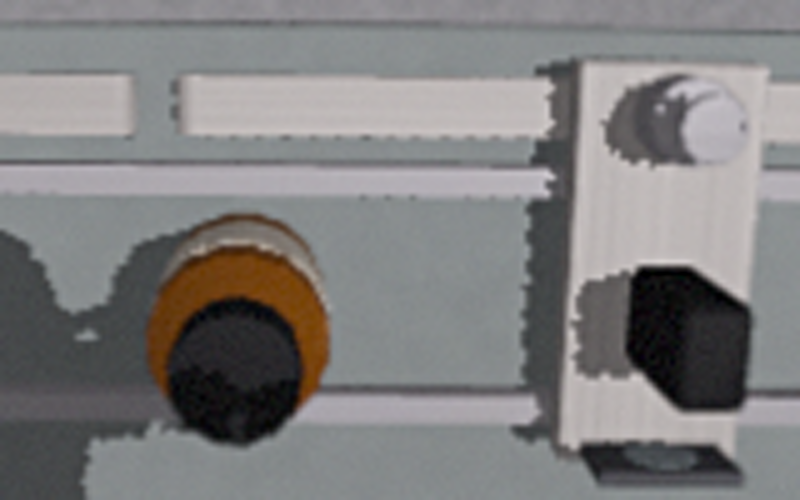

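View pics/c5.png

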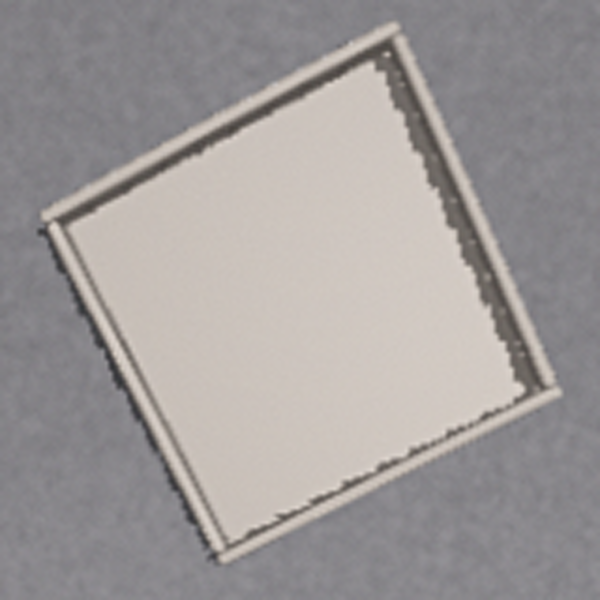

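```bash
python3 - <<'E'
from h import *
import json
W1=json.load(open("w1.json"));W=json.load(open("w2.json"));S=optics.camera_params("scene")
a=lambda u,v:(130+u/2.85,110+v/2.85); b=lambda u,v:(200+u/5,115+v/5); t=lambda u,v:(170+u/3.75,v/3.75)
c=lambda u,v:(130+u/4,100+v/4)
r=lambda x:np.round(x,4)
sc=[onz(W,*a(*q),.012)[:2] for q in [(757,48),(724,296),(34,42),(57,292)]]
print("screws W",r(sc))
sS=[onz(S,*c(*q),.012)[:2] for q in [(278,395),(347,285),(641,552),(698,432)]]; print("screws S",r(sS))
for q in (sc,sS):
    q=np.array(q);cen=q.mean(0);y=(q[2]+q[3]-q[0]-q[1]);y/=np.linalg.norm(y);x=np.array([y[1],-y[0]])
    f=lambda P:r([(np.array(P)[:2]-cen)@x,(np.array(P)[:2]-cen)@y])
    print("cen",r(cen),"yaw",np.degrees(np.arctan2(-y[0],y[1])))
    print(" notch",[f(onz(W,*b(u,104),.02)) for u in (133,181)])
    print(" cap",f(onz(W,*b(235,376),.102)),onz(W,*b(235,376),.102), tri([(S,*c(519,366)),(W,*b(235,376))])[0])
    print(" handle",f(onz(W,*b(717,356),.084)), tri([(S,*c(404,320)),(W,*b(717,356))])[0])
    print(" deck edges",f(onz(W,*b(578,62),.036)),f(onz(W,*b(768,68),.036)),f(onz(W,*b(557,440),.036)))
    print(" sleeve top",f(onz(W,*b(716,120),.071)))
C=[onz(W1,*t(*q),.02)[:2] for q in [(397,24),(560,390),(222,562),(42,215)]]
print("tray",r(C),r(np.mean(C,0)),np.linalg.norm(C[0]-C[1]),np.linalg.norm(C[1]-C[2]))
tS=[(48,322),(60,198),(205,196),(203,322)]
for w,s in zip([(397,24),(560,390),(222,562),(42,215)],tS): print(r(tri([(W1,*t(*w)),(S,*c(*s))])[0]))
print(r(np.mean([onz(S,*c(*q),.02) for q in tS],0)))
E
```

```text
screws W [[ 0.5849 -0.1839]
 [ 0.4766 -0.1487]
 [ 0.6804  0.1133]
 [ 0.5722  0.1483]]
screws S [[ 0.5857 -0.1836]
 [ 0.4782 -0.1481]
 [ 0.6791  0.1124]
 [ 0.5724  0.1463]]
cen [ 0.5785 -0.0178] yaw -17.82679594043837
 notch [array([0.0439, 0.0514]), array([0.0439, 0.0399])]
 cap [-0.0014  0.0249] [0.58480585 0.00637251 0.102     ] [0.58565265 0.00619144 0.10602582]
 handle [-0.0012 -0.0742] [ 0.56561065 -0.08108538  0.11757134]
 deck edges [ 0.0554 -0.0514] [ 0.0548 -0.0954] [-0.0347 -0.0519]
 sleeve top [ 0.0458 -0.0737]
cen [ 0.5789 -0.0182] yaw -17.62478384143161
 notch [array([0.0436, 0.0516]), array([0.0436, 0.0401])]
 cap [-0.0018  0.0253] [0.58480585 0.00637251 0.102     ] [0.58565265 0.00619144 0.10602582]
 handle [-0.002  -0.0738] [ 0.56561065 -0.08108538  0.11757134]
 deck edges [ 0.0548 -0.0513] [ 0.054  -0.0952] [-0.0353 -0.0514]
 sleeve top [ 0.0451 -0.0735]
tray [[ 0.5458 -0.3816]
 [ 0.4309 -0.4005]
 [ 0.4114 -0.2828]
 [ 0.5276 -0.2644]] [ 0.4789 -0.3323] 0.11641948758657154 0.11930197663224375
[ 0.5475 -0.3824  0.014 ]
[ 0.4312 -0.4015  0.0195]
[ 0.4108 -0.282   0.0159]
[ 0.5287 -0.2602  0.0095]
[ 0.4822 -0.3295  0.02  ]
```

```bash
python3 -m inch '[[-1,[0,-0.05,-0.3],0.06],[-1,[0.6,0,0],0],[-1,[1,0,0],0],[-1,[1,0,0],0],[-1,[1,0,0],0],[-1,[0.4,0,0],0],[-1,[0,0,0],0],[-1,[0,0,0],0]]'; python3 - <<'E'
from h import *
import json
p=optics.camera_params("wrist");im=optics.get_image("wrist")
json.dump({k:np.array(v).tolist() for k,v in p.items()},open("w3.json","w"))
cv2.imwrite("pics/w3.png",cv2.cvtColor(im,cv2.COLOR_RGB2BGR))
print(env.observe()["position"])
E
```

```text
time_s: 3.58
position: [0.5851, 0.0072, 0.2849]
tool_rot: [[-0.0, 0.953, -0.304], [0.0, -0.304, -0.953], [-1.0, -0.0, -0.0]]
ft_force: [0.6, -0.1, 0.7]
grip_width: 0.0856
[0.58520108 0.00722567 0.28584571]
```

View pics/w3.png

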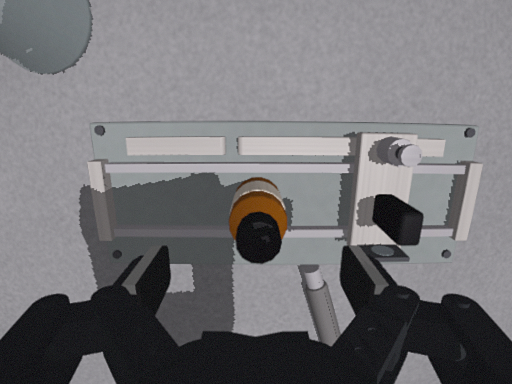

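w3 shows the cap top at about (258,241), midway between the fingers, and the notch gap at (231,146).

```bash
python3 - <<'E'
from h import *
import json
W=json.load(open("w2.json"));V=json.load(open("w3.json"))
print(onz(V,258,241,.102),tri([(W,247,190.2),(V,258,241)]))
cen=np.array([.5787,-.018]);th=np.radians(-17.75);x=np.array([np.cos(th),np.sin(th)]);y=np.array([-x[1],x[0]])
for u in(225,238.5):
  P=onz(V,u,146,.02)[:2]-cen;print(P@x,P@y)
P=tri([(W,200+717/5,115+356/5),(V,414,231)]);print("handle top",P,(P[0][:2]-cen)@x,(P[0][:2]-cen)@y)
E
```

```text
[0.58559844 0.00685198 0.102     ] (array([0.58391422, 0.00705225, 0.09827537]), [np.float64(0.00028403817167225505), np.float64(0.00028403817167222284)])
0.04364884482840381 0.0514434166501138
0.04363025939586131 0.04064613807242723
handle top (array([ 0.55645848, -0.08651956,  0.08986828]), [np.float64(0.00020213001377399756), np.float64(0.00020213001377398382)]) -0.0002935586352783014 -0.07203838844812942
```

```bash
python3 -m inch '[[-1,[0.7,0,0],0],[-1,[0.7,0,0],0],[-1,[0.6,0,0],0],[-1,[0.5,0,0],0],[-1,[0,0,0],0],[-1,[0,0,0],0],[-1,[0,0,0],0],[-1,[0,0,0],0]]' 30; python3 -m inch '[[1,[0,0,0],0],[1,[0,0,0],0],[1,[0,0,0],0],[1,[0,0,0],0],[1,[0,0,0],0],[1,[0,0,0],0],[1,[0,0,0],0],[1,[0,0,0],0]]' 30
python3 - <<'E'
from h import *
for n in("wrist","side"):cv2.imwrite(f"pics/{n}4.png",cv2.cvtColor(optics.get_image(n),cv2.COLOR_RGB2BGR))
E
```

```text
time_s: 4.3
position: [0.5853, 0.0073, 0.2114]
tool_rot: [[0.003, 0.953, -0.304], [-0.001, -0.304, -0.953], [-1.0, 0.003, -0.0]]
ft_force: [1.1, 0.2, 0.7]
grip_width: 0.0854
time_s: 4.97
position: [0.585, 0.0073, 0.2101]
tool_rot: [[0.001, 0.953, -0.304], [-0.0, -0.304, -0.953], [-1.0, 0.001, -0.0]]
ft_force: [-2.2, -0.4, 5.0]
grip_width: 0.0392
```

View pics/wrist4.png

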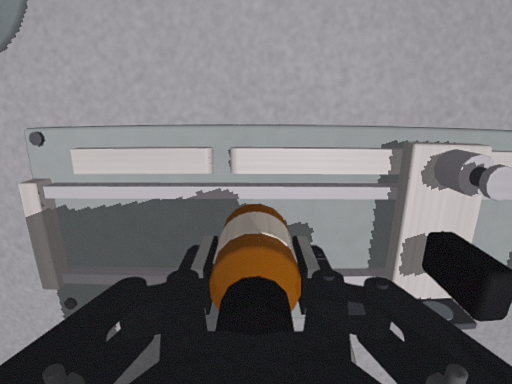

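View pics/side4.png

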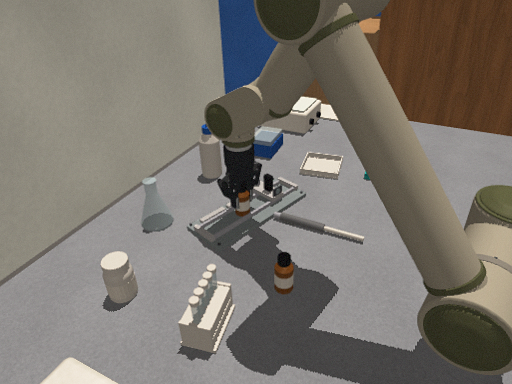

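The bottle is gripped with 39.2 mm between the pads, and the carriage hasn't moved. Now lifting.

```bash
python3 -m inch '[[1,[-0.2,0,0],0],[1,[-0.5,0,0],0],[1,[-0.8,0,0],0],[1,[-1,0,0],0],[1,[-1,0,0],0],[1,[-0.8,0,0],0],[1,[-0.5,0,0],0],[1,[-0.2,0,0],0]]' 
python3 -m inch '[[1,[0,0,0.2],0],[1,[0,0,0.5],0],[1,[0,0,0.8],0],[1,[0,0,0.9],0],[1,[0,0,0.9],0],[1,[0,0,0.9],0],[1,[0,0,0.9],0],[1,[0,0,0.9],0]]' 
python3 -m inch '[[1,[0,0,0.9],0],[1,[0,0,0.9],0],[1,[0,0,0.9],0],[1,[0,0,0.9],0],[1,[0,0,0.9],0],[1,[0,0,0.7],0],[1,[0,0.09,0.4],0],[1,[0,0,0.2],0]]' 
python3 -m inch '[[1,[0,0,0],0],[1,[0,0,0],0],[1,[0,0,0],0],[1,[0.3,0,0],0],[1,[0.6,0,0],0],[1,[0.8,0,0],0],[1,[0.8,0,0],0],[1,[0.5,0,0],0]]' 
python3 - <<'E'
from h import *
print(env.observe()["position"])
for n in("wrist","side","scene"):cv2.imwrite(f"pics/{n}5.png",cv2.cvtColor(optics.get_image(n),cv2.COLOR_RGB2BGR))
crop("pics/side5.png","pics/c6.png",180,380,90,240,4)
E
```

```text
time_s: 5.73
position: [0.5849, 0.0074, 0.3623]
tool_rot: [[0.004, 0.953, -0.304], [-0.001, -0.304, -0.953], [-1.0, 0.004, -0.001]]
ft_force: [-0.2, -0.1, -1.7]
grip_width: 0.0388
time_s: 6.4
position: [0.5294, -0.1657, 0.358]
tool_rot: [[-0.003, 0.953, -0.304], [0.002, -0.304, -0.953], [-1.0, -0.003, -0.001]]
ft_force: [0.5, -0.1, -2.1]
grip_width: 0.0394
time_s: 7.07
position: [0.4795, -0.3324, 0.3583]
tool_rot: [[-0.002, 0.952, -0.305], [0.002, -0.305, -0.952], [-1.0, -0.002, -0.001]]
ft_force: [-0.3, 0.2, -1.6]
grip_width: 0.0393
time_s: 7.73
position: [0.4799, -0.3296, 0.267]
tool_rot: [[-0.002, 0.953, -0.303], [0.002, -0.303, -0.953], [-1.0, -0.003, -0.002]]
ft_force: [0.6, -0.4, -1.5]
grip_width: 0.0392
[ 0.47987089 -0.32957306  0.26698198]
```

View pics/wrist5.png

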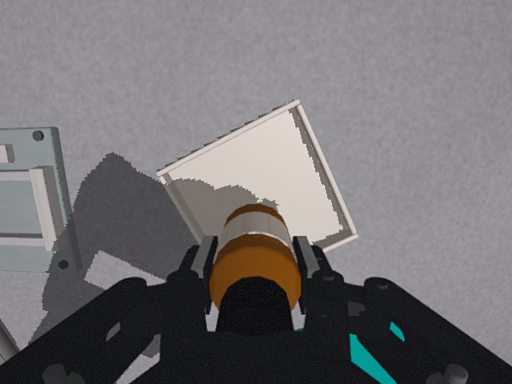

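View pics/c6.png

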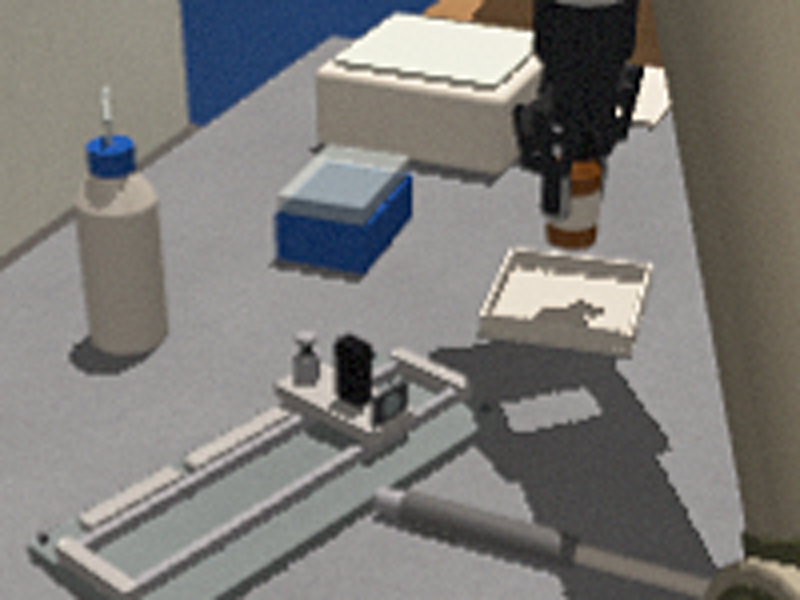

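The bottle hangs upright over the white tray, with tray corners at wrist (298,102), (356,235) and (160,175). Lowering.

```bash
python3 -m inch '[[1,[0.5,0,0],0],[1,[0.6,0,0],0],[1,[0.5,0,0],0],[1,[0.25,0,0],0],[1,[0.1,0,0],0],[1,[0,0,0],0],[1,[0,0,0],0],[1,[0,0,0],0]]' 
python3 -m inch '[[1,[0.04,0,0],0],[1,[0.04,0,0],0],[1,[0.04,0,0],0],[1,[0.04,0,0],0],[1,[0,0,0],0],[1,[0,0,0],0],[1,[0,0,0],0],[1,[0,0,0],0]]' 
```

```text
time_s: 8.55
position: [0.4802, -0.3309, 0.2123]
tool_rot: [[0.001, 0.953, -0.304], [-0.001, -0.304, -0.953], [-1.0, 0.002, 0.001]]
ft_force: [-0.6, -0.3, -1.5]
grip_width: 0.039
time_s: 9.22
position: [0.48, -0.3308, 0.2065]
tool_rot: [[0.0, 0.953, -0.304], [-0.0, -0.304, -0.953], [-1.0, 0.0, 0.0]]
ft_force: [-0.1, 0.0, -0.6]
grip_width: 0.039
```

```bash
python3 -m inch '[[1,[0.03,0,0],0],[1,[0.03,0,0],0],[1,[0.03,0,0],0],[1,[0.03,0,0],0],[1,[0,0,0],0],[1,[0,0,0],0],[1,[0,0,0],0],[1,[0,0,0],0]]'
python3 - <<'E'
from h import *
s=env.observe();print(s["position"],s["ft_force"])
cv2.imwrite("pics/side6.png",cv2.cvtColor(optics.get_image("side"),cv2.COLOR_RGB2BGR))
crop("pics/side6.png","pics/c7.png",270,370,110,190,7)
E
```

```text
time_s: 9.88
position: [0.48, -0.3308, 0.2029]
tool_rot: [[0.0, 0.953, -0.304], [-0.0, -0.304, -0.953], [-1.0, 0.0, 0.0]]
ft_force: [-0.6, 0.4, -1.5]
grip_width: 0.0389
[ 0.47998934 -0.33079876  0.20285553] [-0.61061075  0.35636497 -1.4827896 ]
```

View pics/c7.png

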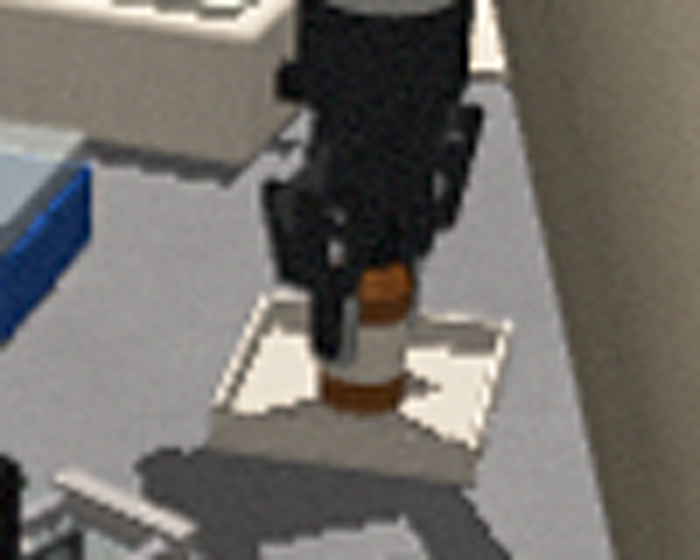

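Nearly on the floor, so I'll go down about another 3 mm.

```bash
python3 -m inch '[[1,[0.02,0,0],0],[1,[0.02,0,0],0],[1,[0.02,0,0],0],[1,[0.02,0,0],0],[1,[0,0,0],0],[1,[0,0,0],0],[1,[0,0,0],0],[1,[0,0,0],0]]'
```

```text
time_s: 10.6
position: [0.48, -0.3307, 0.2021]
tool_rot: [[0.001, 0.953, -0.304], [-0.001, -0.304, -0.953], [-1.0, 0.001, 0.001]]
ft_force: [-3.5, 3.3, 12.8]
grip_width: 0.0388
```

It touches the floor (12.8 N). I'll relieve that slightly and open.

```bash
python3 -m inch '[[1,[-0.03,0,0],0],[1,[-0.02,0,0],0],[1,[0,0,0],0],[0.3,[0,0,0],0],[0,[0,0,0],0],[-0.5,[0,0,0],0],[-1,[0,0,0],0],[-1,[0,0,0],0]]'
python3 -m inch '[[-1,[0,0,0],0],[-1,[0,0,0],0],[-1,[0,0,0],0],[-1,[0,0,0],0],[-1,[-0.2,0,0],0],[-1,[-0.5,0,0],0],[-1,[-0.8,0,0],0],[-1,[-1,0,0],0]]'
python3 -m inch '[[-1,[-1,0,0],0],[-1,[-1,0,0],0],[-1,[-0.8,0,0],0],[-1,[-0.3,0,0],0],[-1,[0,0,0],0],[-1,[0,0,0],0],[-1,[0,0,0],0],[-1,[0,0,0],0]]'
python3 - <<'E'
from h import *
s=env.observe();print(s["position"],s["ft_force"])
for n in("wrist","side"):cv2.imwrite(f"pics/{n}7.png",cv2.cvtColor(optics.get_image(n),cv2.COLOR_RGB2BGR))
crop("pics/side7.png","pics/c8.png",220,380,90,210,5)
E
```

```text
time_s: 11.27
position: [0.48, -0.3308, 0.2017]
tool_rot: [[-0.0, 0.953, -0.304], [0.0, -0.304, -0.953], [-1.0, -0.0, -0.0]]
ft_force: [-0.1, 0.3, 0.4]
grip_width: 0.0772
time_s: 11.93
position: [0.4798, -0.3306, 0.2769]
tool_rot: [[-0.002, 0.953, -0.304], [0.002, -0.304, -0.953], [-1.0, -0.003, -0.002]]
ft_force: [-0.4, -0.3, 0.2]
grip_width: 0.0857
time_s: 12.6
position: [0.4799, -0.3308, 0.3682]
tool_rot: [[-0.002, 0.953, -0.304], [0.002, -0.304, -0.953], [-1.0, -0.003, -0.002]]
ft_force: [0.3, -0.5, -0.3]
grip_width: 0.0855
[ 0.47994253 -0.33081028  0.36817813] [ 0.28103876 -0.4682025  -0.25359063]
```

View pics/c8.png

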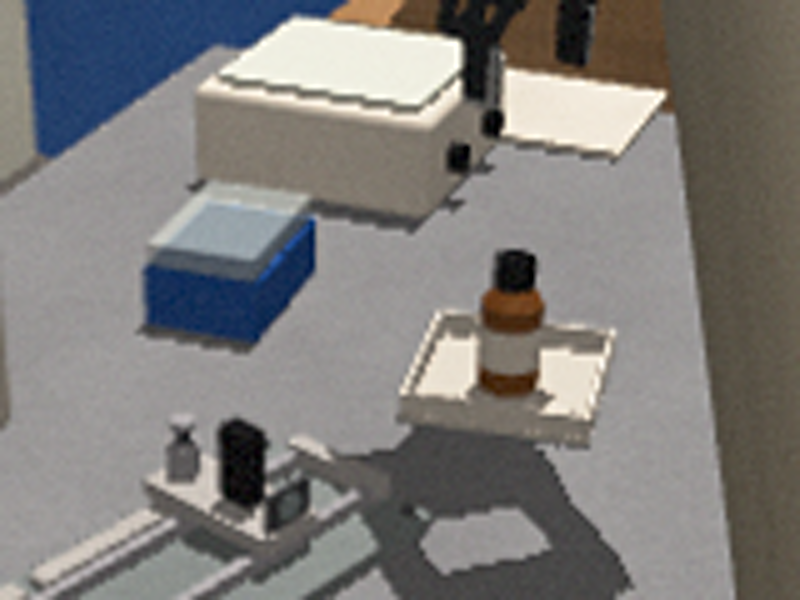

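View pics/wrist7.png

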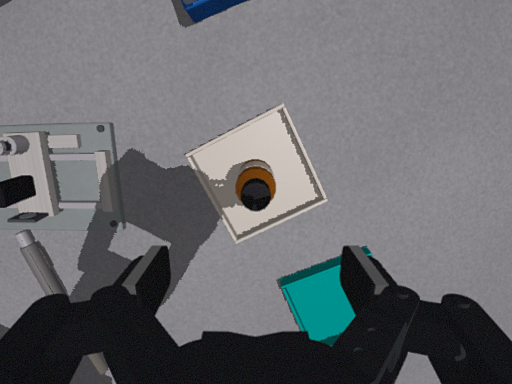

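The bottle stands upright and free in the middle of the white tray (wrist (255,190)). Next, over to the handle.

```bash
python3 -m inch '[[-1,[0,-0.04,-0.4],0],[-1,[0,0,-0.8],0],[-1,[0,0,-1],0],[-1,[0,0,-1],0],[-1,[0,0,-1],0],[-1,[0,0,-1],0],[-1,[0,0,-1],0],[-1,[0,0,-1],0]]'
python3 -m inch '[[-1,[0,0,-0.8],0],[-1,[0,0,-0.5],0],[-1,[0.5,0,0],0],[-1,[0.8,0,0],0],[-1,[0.7,0,0],0],[-1,[0.4,0,0],0],[-1,[0,0,0],0],[-1,[0,0,0],0]]'
python3 - <<'E'
from h import *
import json
s=env.observe();print(s["position"],s["ft_force"])
p=optics.camera_params("wrist")
json.dump({k:np.array(v).tolist() for k,v in p.items()},open("w8.json","w"))
cv2.imwrite(f"pics/wrist8.png",cv2.cvtColor(optics.get_image("wrist"),cv2.COLOR_RGB2BGR))
E
```

```text
time_s: 13.37
position: [0.5445, -0.1224, 0.3697]
tool_rot: [[-0.0, 0.953, -0.303], [0.0, -0.303, -0.953], [-1.0, -0.0, -0.0]]
ft_force: [0.6, -0.8, -0.5]
grip_width: 0.0857
time_s: 14.03
position: [0.5563, -0.0869, 0.2978]
tool_rot: [[-0.001, 0.953, -0.303], [0.0, -0.303, -0.953], [-1.0, -0.001, -0.0]]
ft_force: [-0.7, -0.2, 0.5]
grip_width: 0.0858
[ 0.55625512 -0.08691551  0.29778133] [-0.70759283 -0.19342498  0.50523338]
```

View pics/wrist8.png

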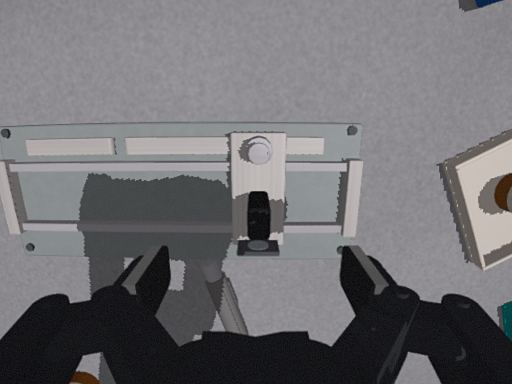

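Handle top at about (258,224), notch gap from u=114 to 126 at v=146. Re-measuring the handle position and the travel from this view.

```bash
python3 - <<'E'
from h import *
import json
crop("pics/wrist8.png","pics/c9.png",95,295,125,265,4)
V=json.load(open("w8.json"))
cen=np.array([.5787,-.018]);th=np.radians(-17.75);x=np.array([np.cos(th),np.sin(th)]);y=np.array([-x[1],x[0]])
for n,u,v,z in [("n1",114,146,.02),("n2",126,146,.02),("sleeve",260,151,.071),("handle",258.5,223,.084),("dl",231,140,.036),("dr",285,140,.036)]:
  P=onz(V,u,v,z);q=P[:2]-cen;print(n,P.round(4),(q@x).round(4),(q@y).round(4))
W=json.load(open("w2.json"))
print(tri([(W,200+717/5,115+356/5),(V,258.5,223)])[0])
E
```

```text
n1 [0.6357 0.0163 0.02  ] 0.0439 0.05
n2 [0.6324 0.0062 0.02  ] 0.0438 0.0394
sleeve [ 0.5995 -0.1026  0.071 ] 0.0456 -0.0742
handle [ 0.5554 -0.0875  0.084 ] -0.001 -0.0733
dl [ 0.6102 -0.0827  0.036 ] 0.0497 -0.0521
dr [ 0.5973 -0.1231  0.036 ] 0.0498 -0.0944
[ 0.55542973 -0.08765415  0.08514444]
```

View pics/c9.png

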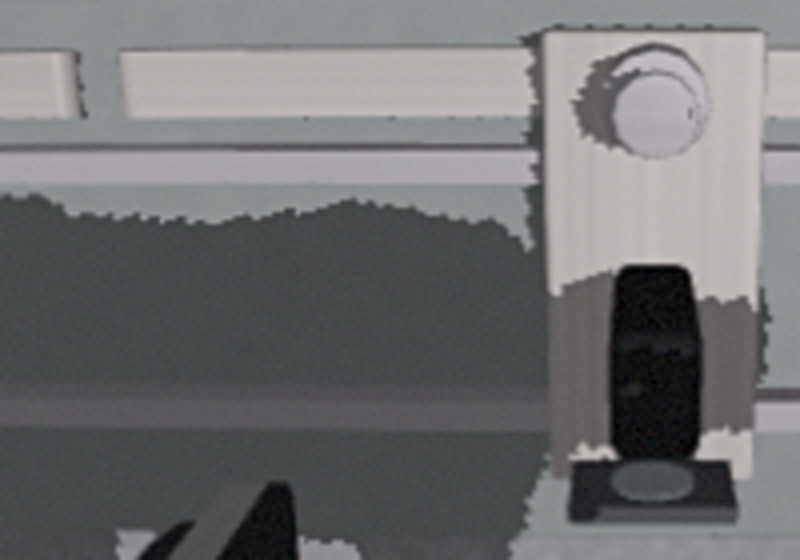

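```bash
python3 -m inch '[[-1,[0.6,0,0.03],0],[-1,[0.7,0,0],0],[-1,[0.7,0,0],0],[-1,[0.4,0,0],0],[-1,[0.17,0,0],0],[-1,[0,0,0],0],[-1,[0,0,0],0],[-1,[0,0,0],0]]' 45
python3 -m inch '[[1,[0,0,0],0],[1,[0,0,0],0],[1,[0,0,0],0],[1,[0,0,0],0],[1,[0,0,0],0],[1,[0,0,0],0],[1,[0,0,0],0],[1,[0,0,0],0]]'
python3 - <<'E'
from h import *
s=env.observe();print(s["position"],s["ft_force"])
cv2.imwrite(f"pics/wrist9.png",cv2.cvtColor(optics.get_image("wrist"),cv2.COLOR_RGB2BGR))
E
```

```text
time_s: 14.75
position: [0.5563, -0.0884, 0.2222]
tool_rot: [[0.002, 0.953, -0.304], [-0.001, -0.304, -0.953], [-1.0, 0.002, 0.0]]
ft_force: [0.8, -0.3, 0.4]
grip_width: 0.0853
time_s: 15.42
position: [0.556, -0.0884, 0.221]
tool_rot: [[0.0, 0.953, -0.304], [-0.0, -0.304, -0.953], [-1.0, 0.0, -0.0]]
ft_force: [-1.3, -0.4, 3.3]
grip_width: 0.015
[ 0.55600391 -0.08835182  0.22100413] [-1.28178204 -0.38690641  3.28358044]
```

View pics/wrist9.png

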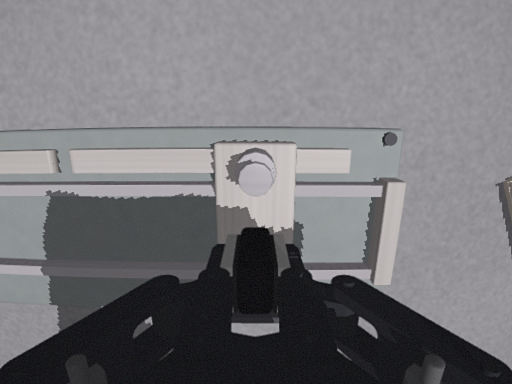

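The handle is gripped with 15 mm between the pads and the carriage is at y of about -73.9 mm. I'll slide it 105 mm first.

```bash
python3 -m inch '[[1,[0,0,-0.2],0],[1,[0,0,-0.4],0],[1,[0,0,-0.6],0],[1,[0,0,-0.7],0],[1,[0,0,-0.7],0],[1,[0,0,-0.6],0],[1,[0,0,-0.3],0],[1,[0,0,0],0]]'
python3 -m inch '[[1,[0,0,0],0],[1,[0,0,0],0],[1,[0,0,0],0],[1,[0,0,0],0],[1,[0,0,0],0],[1,[0,0,0],0],[1,[0,0,0],0],[1,[0,0,0],0]]'
cat > y.py <<'E'
from h import *
cen=np.array([.5787,-.018]);th=np.radians(-17.75);x=np.array([np.cos(th),np.sin(th)]);y=np.array([-x[1],x[0]])
def st():
    s=env.observe();q=s["position"][:2]-cen;f=np.array(s["ft_force"])[:2]
    print("rail x,y mm",(q@x*1e3).round(2),(q@y*1e3).round(2),"F x,y",(f@x).round(2),(f@y).round(2),"grip",s["grip_width"],s["time_s"])
E
python3 - <<'E'
from y import *
st()
import json
p=optics.camera_params("wrist")
json.dump({k:np.array(v).tolist() for k,v in p.items()},open("w10.json","w"))
cv2.imwrite(f"pics/wrist10.png",cv2.cvtColor(optics.get_image("wrist"),cv2.COLOR_RGB2BGR))
E
```

```text
time_s: 16.13
position: [0.5886, 0.0137, 0.221]
tool_rot: [[0.002, 0.953, -0.302], [0.0, -0.302, -0.953], [-1.0, 0.002, -0.001]]
ft_force: [3.1, 0.3, 3.2]
grip_width: 0.0152
time_s: 16.8
position: [0.588, 0.0114, 0.221]
tool_rot: [[0.001, 0.953, -0.304], [-0.0, -0.304, -0.953], [-1.0, 0.001, 0.0]]
ft_force: [1.8, -1.8, 4.6]
grip_width: 0.0155
rail x,y mm -0.12 30.81 F x,y 2.29 -1.11 grip 0.015498105917506472 16.8
```

View pics/wrist10.png

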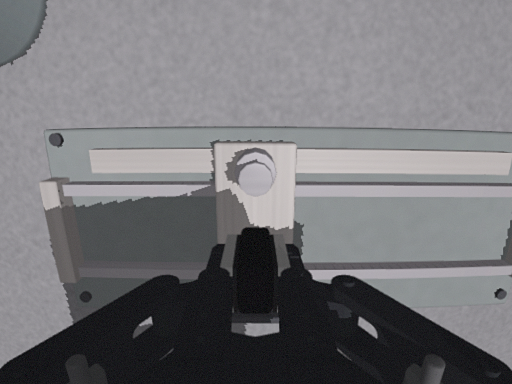

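```bash
python3 -m inch '[[1,[0,0,-0.1],0],[1,[0,0,-0.1],0],[1,[0,0,-0.1],0],[1,[0,0,-0.05],0],[1,[0,0,0],0],[1,[0,0,0],0],[1,[0,0,0],0],[1,[0,0,0],0]]'; python3 -c "from y import *;st()"
python3 -m inch '[[1,[0,0,-0.03],0],[1,[0,0,-0.03],0],[1,[0,0,0],0],[1,[0,0,0],0],[1,[0,0,0],0],[1,[0,0,0],0],[1,[0,0,0],0],[1,[0,0,0],0]]'; python3 -c "from y import *;st()"
```

```text
time_s: 17.52
position: [0.5914, 0.0225, 0.221]
tool_rot: [[0.002, 0.953, -0.303], [0.001, -0.303, -0.953], [-1.0, 0.001, -0.001]]
ft_force: [6.2, 2.1, 5.3]
grip_width: 0.0153
rail x,y mm -0.2 42.43 F x,y 5.26 3.84 grip 0.015300658679127483 17.5167
time_s: 18.18
position: [0.592, 0.0242, 0.221]
tool_rot: [[0.002, 0.953, -0.303], [0.001, -0.303, -0.953], [-1.0, 0.001, -0.001]]
ft_force: [6.8, 1.5, 4.2]
grip_width: 0.0154
rail x,y mm -0.22 44.28 F x,y 6.02 3.46 grip 0.015381471996631976 18.1833
```

```bash

python3 -m inch '[[1,[0,0,-0.03],0],[1,[0,0,-0.02],0],[1,[0,0,0],0],[1,[0,0,0],0],[1,[0,0,0],0],[1,[0,0,0],0],[1,[0,0,0],0],[1,[0,0,0],0]]'; python3 -c "from y import *;st()"
python3 -m inch '[[1,[0,0,-0.03],0],[1,[0,0,-0.02],0],[1,[0,0,0],0],[1,[0,0,0],0],[1,[0,0,0],0],[1,[0,0,0],0],[1,[0,0,0],0],[1,[0,0,0],0]]'; python3 -c "from y import *;st()"
```

```text
time_s: 18.85
position: [0.5923, 0.0251, 0.221]
tool_rot: [[0.001, 0.953, -0.304], [-0.0, -0.304, -0.953], [-1.0, 0.001, -0.0]]
ft_force: [5.2, -3.0, 3.8]
grip_width: 0.0154
rail x,y mm -0.15 45.19 F x,y 5.89 -1.31 grip 0.01540103360368015 18.85
time_s: 19.52
position: [0.5927, 0.0261, 0.221]
tool_rot: [[0.001, 0.953, -0.304], [-0.001, -0.304, -0.953], [-1.0, 0.001, 0.001]]
ft_force: [4.4, -5.2, 5.3]
grip_width: 0.0154
rail x,y mm -0.12 46.29 F x,y 5.81 -3.61 grip 0.015437884405200763 19.5167
```

The rail force changes sign at about y = 45.1 mm, so the ball is in the notch. I was 1.1 mm past the middle and will go back.

```bash

python3 -m inch '[[1,[0,0,0.02],0],[1,[0,0,0.015],0],[1,[0,0,0],0],[1,[0,0,0],0],[1,[0,0,0],0],[1,[0,0,0],0],[1,[0,0,0],0],[1,[0,0,0],0]]'; python3 - <<'E'
from y import *
st()
for n in("wrist","side","scene"):cv2.imwrite(f"pics/{n}11.png",cv2.cvtColor(optics.get_image(n),cv2.COLOR_RGB2BGR))
crop("pics/wrist11.png","pics/c11.png",180,330,120,240,5)
crop("pics/side11.png","pics/c12.png",180,380,90,240,4)
E
```

```text
time_s: 20.18
position: [0.5924, 0.0253, 0.221]
tool_rot: [[0.001, 0.953, -0.304], [-0.001, -0.304, -0.953], [-1.0, 0.001, 0.0]]
ft_force: [3.5, -4.0, 5.5]
grip_width: 0.016
rail x,y mm -0.15 45.4 F x,y 4.54 -2.76 grip 0.015975700018917634 20.1833
```

View pics/c11.png

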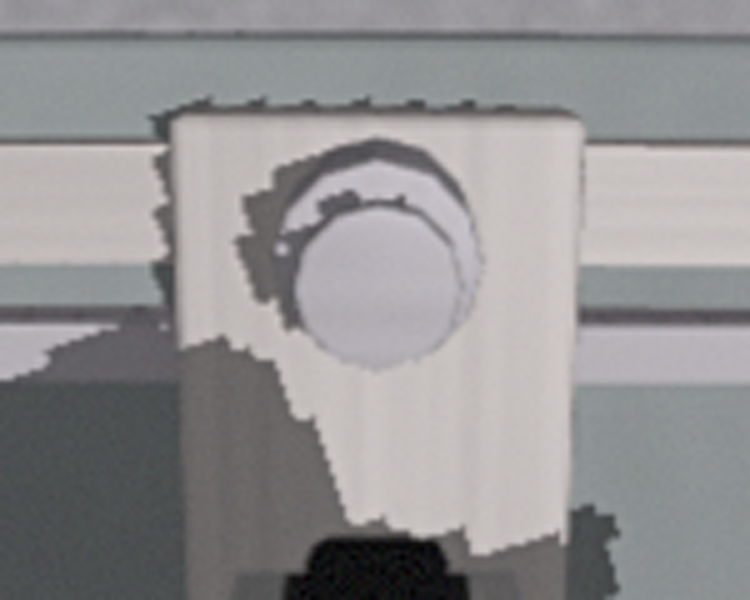

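View pics/c12.png

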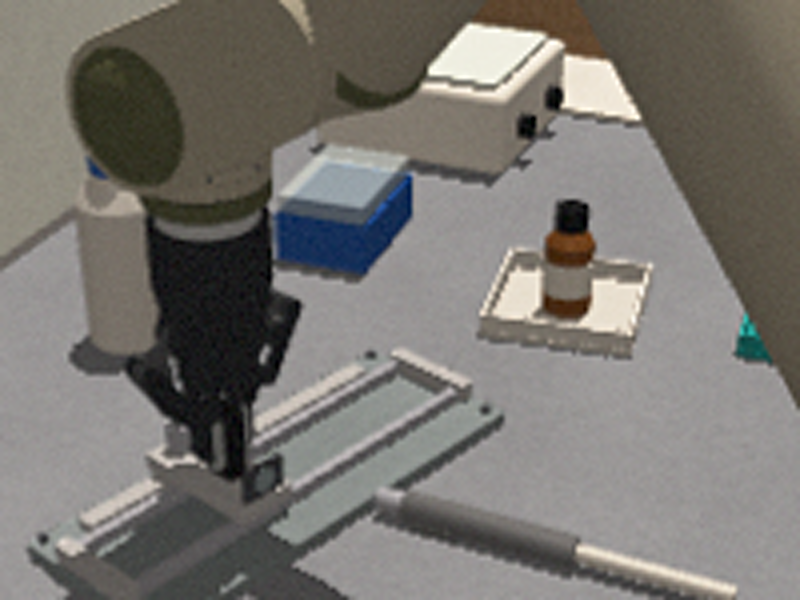

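View pics/scene11.png

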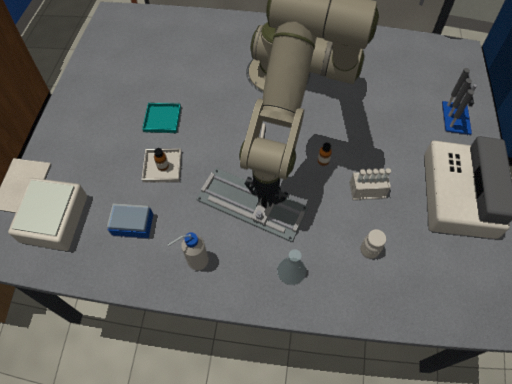

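```bash

python3 -m inch '[[1,[0,0,0.015],0],[1,[0,0,0],0],[1,[0,0,0],0],[1,[0,0,0],0],[1,[0,0,0],0],[1,[0,0,0],0],[1,[0,0,0],0],[1,[0,0,0],0]]'; python3 - <<'E'
from y import *
st()
import json
V=optics.camera_params("wrist");im=optics.get_image("wrist")
cv2.imwrite("pics/wrist12.png",cv2.cvtColor(im,cv2.COLOR_RGB2BGR))
P=lambda u,v,z:((onz(V,u,v,z)[:2]-cen)@x*1e3,(onz(V,u,v,z)[:2]-cen)@y*1e3)
print("sleeve top",P(180+376/5,120+288/5,.069),"deck l,r",P(180+178/5,120+200/5,.036),P(180+581/5,120+200/5,.036))
E
```

```text
time_s: 21.0
position: [0.5923, 0.025, 0.221]
tool_rot: [[0.001, 0.953, -0.304], [-0.0, -0.304, -0.953], [-1.0, 0.001, -0.0]]
ft_force: [4.4, -1.7, 4.5]
grip_width: 0.0153
rail x,y mm -0.14 45.11 F x,y 4.71 -0.25 grip 0.015330258509607002 21.0
sleeve top (np.float64(44.52804235437587), np.float64(46.683246018023915)) deck l,r (np.float64(46.85495697567565), np.float64(67.8011607288277)) (np.float64(46.910156642919034), np.float64(24.74391219383312))
```

```bash
python3 - <<'E'
import cv2,numpy as np
a=[cv2.resize(cv2.imread(f"pics/wrist{i}.png")[135:205,205:305],None,fx=4,fy=4,interpolation=cv2.INTER_CUBIC) for i in(10,12)]
cv2.imwrite("pics/c13.png",np.hstack(a))
E
```

```text
(no output)
```

View pics/c13.png

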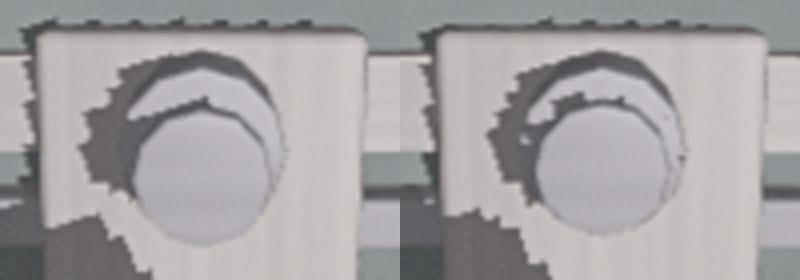

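The cap sits visibly lower in the right-hand crop (lower edge at 234 against 243 before). I'll work out what drop that means.

```bash
python3 - <<'E'
from y import *
import json
V=optics.camera_params("wrist"); st()
c0=env.observe()["position"][:2]+.046*x
for z in(.071,.070,.069,.068,.067,.0667):print(z,proj(V,[*c0,z]), 'edge',proj(V,[*(c0-.007*x),z]))
# measured edges rows
print(135+243/4,135+234/4)
E
```

```text
rail x,y mm -0.14 45.13 F x,y 5.04 -1.4 grip 0.01566550741405913 21.05
0.071 [258.91946062 175.51944518] edge [258.83639215 191.6490427 ]
0.07 [258.88761574 175.02476908] edge [258.80573683 191.03776796]
0.069 [258.85626279 174.53777155] edge [258.77554599 190.43581131]
0.068 [258.82539049 174.05827581] edge [258.7458092  189.84296243]
0.067 [258.79498793 173.58611043] edge [258.71651636 189.25901728]
0.0667 [258.78595716 173.44586524] edge [258.7078136 189.0855402]
195.75 193.5
```

The cap moved 2.25 px at about 0.6 px per mm, which is a drop of about 3.8 mm, so the ball is seated (4.3 mm would be fully seated). The force along the rail is small, the grip is 45 N and the bottle stands upright in the tray. Handing in.

```bash
python3 -c "
from y import *
st(); print(env.close_job()); st()"
```

```text
rail x,y mm -0.14 45.13 F x,y 5.04 -1.4 grip 0.01566550741405913 21.05
the job is handed in; nothing more can be done
None
the job is handed in; nothing more can be done
```

I stood the bottle upright in the white tray, within a few mm of its centre, before touching the carriage. I then slid the carriage about 119 mm until the spring ball dropped into the notch, and handed in at 21 s still gripping the handle with 45 N commanded.

**Ball in the notch:**
- The plunger cap dropped about 3.8 mm in the wrist picture, against about 4.3 mm for a full seat.
- The force along the rail changed sign at y ≈ 45.1 mm, and I stopped at 45.1 mm. The pictures put the notch's middle at 45–46 mm.
- At the end the force along the rail was between -0.3 and -1.4 N.

**Bottle and bench:** The last side and scene pictures show the bottle upright and untouched in the tray. The other things on the bench look unmoved.

**What disagreed:** The last wrist picture put the carriage's centre at y ≈ 46.3–46.7 mm, about 1.2–1.6 mm past the arm's own reading. Camera calibration (good to about 2 mm) could explain that. A sideways force of about 5 N across the rail remained at the end, probably from the grip. I could not read the plunger directly or measure the finger contact force.

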